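# Pack the plug and frit home in the glass column

## Task

Put the tall white plug from the tray into the top of the glass column, then take the packing rod by its grip and push the plug, with the stiff frit under it, down the tube until the frit bottoms out, and lean on it firmly there for about half a second, with 15 to 25 newtons (never more than 30: the frit cracks). Then draw the rod out and stand it back in its stand; do not knock or side-load the glass column with more than 25 newtons, and leave the other things where they are.

Things in the scene. Friction and masses are not known exactly. Their poses are not given: they have to be found in the camera images.
- column_mouth (a point): Centre of the top opening of the column's glass tube, in the plane of the rim, 160 mm above the table; z points up the tube's axis. Over the top 12 mm the lip flares from the 26 mm bore to a 36 mm opening, 42 mm outside. The frit's upper face starts 46 to 92 mm below the mouth and has 14 to 40 mm to go; fully home it lies 92 to 132 mm below. Both differ each time; home is found by feel.
- column: Fixed upright clear glass tube, bore 26 mm, 32 mm outside, on a grey 85 mm square foot 14 mm thick. Inside, hidden under the plug, the frit: a tight white disc that takes 6 N to slide down (4 N more per 100 mm/s) and stays where left, until it stops hard on an end fitting with a thin rubber seat (gives 1 mm per 20 N). Origin at the centre of the foot's underside, z up, 160 mm below the mouth.
- plug_mid (a point): The plug: a loose white plastic cylinder, 21 mm in diameter and 40 mm tall, 20 g, standing upright on the tray, both ends chamfered. The point is its centre, 20 mm above its foot; z is its axis. It drops freely down the column's bore until it rests on the frit. It can go in either end first.
- rod_grip (a point): The packing rod, upright in its stand, 165 mm long, about 150 g. From the tip up: metal shaft 20 mm thick, 115 mm long with a flat chamfered tip; black collar 40 mm wide, 6 mm thick (does not fit into the column); black round grip 26 mm thick, 44 mm long. The point is the grip's middle, 143 mm above the tip; z points from tip to grip.
- rod_stand: The rod's stand: a fixed white block 70 x 70 mm, 60 mm tall, with one upright round hole in its middle, 24 mm wide with a chamfered mouth and 55 mm deep. Origin at the centre of its underside, z up. The rod stands in it on its tip, 5 mm above the table, so that the middle of its grip is 148 mm above the table.
- tray: A fixed shallow steel tray, 100 x 100 mm, rim 10 mm high, floor 4 mm thick, on which the plug and, at least 38 mm away from it, a spare flat disc stand. Origin at the centre of its underside; x and y along its sides; the plug is on the -y half and the disc on the +y half.
- disc: Bystander: a loose flat white disc on the tray, 22 mm in diameter and 8 mm thick. Origin at the centre of its underside. Not to be used.
- wash_bottle: Bystander: white plastic bottle with a red cap, 64 mm in diameter and 170 mm tall. Origin at the centre of its underside.
- beaker: Bystander: small glass beaker, 64 mm wide and 75 mm tall. Origin at the centre of its underside.
- jar: Bystander: amber glass jar, 52 mm in diameter and 70 mm tall. Origin at the centre of its underside.
- vial: Bystander: small capped glass vial, 22 mm in diameter and 40 mm tall. Origin at the centre of its underside.
- weight: Bystander: brass balance weight, 26 mm in diameter and 36 mm tall. Origin at the centre of its underside.

How it is judged:
On the way, in this order (a step that is already met when the one before it is completed fails the run):
1. the plug is upright in the column's bore, wholly below the lip, and let go (horizontal distance between plug_mid and column_mouth below 0.004 m and (angle between plug_mid's own z axis and vertical below 0.3 rad or angle between plug_mid's own z axis and vertical above 2.84 rad) and z of plug_mid in the frame of column_mouth below -0.022 m and contact force between the fingers and plug below 0.1 N), for 0.2 s.
2. the rod presses on the plug in the bore with 12 N or more for 0.3 s (as only a frit that is fully home allows) (horizontal distance between plug_mid and column_mouth below 0.004 m and (angle between plug_mid's own z axis and vertical below 0.3 rad or angle between plug_mid's own z axis and vertical above 2.84 rad) and z of plug_mid in the frame of column_mouth below -0.07 m and contact force between rod and plug above 12 N), for 0.3 s.
At the end, for the whole second after the job is handed in: Plug packed home and at rest in the bore, within 4 mm of its axis, its centre at least 70 mm below the mouth; rod at rest in its stand, within 0.15 rad of upright, its grip within 15 mm of the hole's axis and within 5 mm of full depth (horizontal distance between plug_mid and column_mouth below 0.004 m and (angle between plug_mid's own z axis and vertical below 0.3 rad or angle between plug_mid's own z axis and vertical above 2.84 rad) and z of plug_mid in the frame of column_mouth below -0.07 m and linear speed of each of plug, rod below 0.02 m/s and horizontal distance between rod_grip and rod_stand below 0.015 m and z of rod_grip in the frame of rod_stand below 0.153 m and angle between rod_grip's own z axis and vertical below 0.15 rad); the robot touches nothing.
It fails at once if the rod presses on the plug with more than 35 N (contact force between rod and plug above 35 N).
It fails at once if the glass column is knocked or side-loaded with more than 25 N by the rod, the plug or the robot (contact force between any of rod, plug, the fingers, the arm and column above 25 N).
It fails at once if a bystander is moved by more than 30 mm (distance of any of wash_bottle, beaker, jar, vial, weight, disc from where it was at the start of the episode above 0.03 m).
It also fails if it takes over 67 s, if anything falls off the work surface, if the arm or the gripper's body presses on something with over 40 N, if the wrist force passes 120 N, or if a joint passes its speed limit or range.

## Robot

A 7-joint arm with a two-finger parallel gripper is mounted at the origin on the work surface. World frame = base frame: x ahead of the robot, y to its left, z up, the work surface at z = 0. Lengths are in m, angles in rad, forces in N, time in s.
With the tool pointing down it reaches from about 0.4 to 0.85 m from the base axis. Payload 10.4 kg.
Tool frame: the origin (TCP) lies at the very end of the fingers, on their centre line; the grasp point (between the pads) lies 19 mm behind it; x points along the fingers, y is the direction in which the jaws open and shut, and the axes are right-handed (so a half turn about x gives the same grasp; the last joint's range is limited). The gripper opens to 85 mm and grips with 20 to 120 N. Pads are 22 mm wide; open, the fingers measure 114 mm over their backs; the gripper's body (76 mm by 85 mm) begins 54 mm behind the grasp point. The pads swing forward as they close: fully open they stand 13 mm farther back than shut.
Start: joints at [1.096, 0.332, -0.065, 1.46, 0.022, 1.35, -0.088], TCP at [0.273, -0.562, 0.195] pointing down, gripper open.
Joint ranges: [-2.6, 2.6], [-0.5, 2.12], [-1.47, 1.34], [0.16, 2.42], [-1.27, 4.41], [0.06, 2.06], [-2.6, 2.6]. Speed limits (rad/s): [2.22, 2.22, 2.79, 2.79, 3.14, 3.14, 3.14].

## Interface

Orientations are given as a unit quaternion [x, y, z, w].
In Python, from workcell import monitor, camera, ticket, regions_of gives the robot as it stands.
- The arm moves only by the tool step_arm, never from a script. Its argument "increments" is a list of rows, each a list of 5 numbers: the finger opening in m, from 0 to 0.0854, then the shift along the world's x, y, z in m, then the turn about the world's z in rad. A call has 1 to 12 rows; each row shifts and turns the commanded pose from where the row before left it; what a row does not reach is not made up. A row lasts 1/12 s, in which the tool goes at most 41.7 mm and 7.16 degrees, less where a joint would pass 70% of its speed; a pose out of reach is approached as far as the arm can. A call with a gripper value outside its range is refused whole. The fingers move at their own pace and stop on an object; "force" is the grip in N (left out, the last holds). Time passes only in rows, so rows that do not move let the fingers close. It gives the time, the measured TCP pose, the force and the opening at its end, in the units of the state.
- monitor.get_obs(): the state, without advancing time (a new reading comes with each control period).
- camera(name): name is "side" or "top" or "wrist"; returns a dict with "color" (420x560x3 uint8, red, green, blue), "range_z" (420x560 float32, m along the optical axis (not along the pixel's ray), 0 where there is no reading), "fx", "fy", "cx", "cy" (pixels), "cam_to_world" (4x4, takes a point from camera to world coordinates). Camera axes: x right, y up, looking along -z (the intrinsics and any distortion apply to the point x, -y, -z); pixel columns grow to the right and rows downward; lengths in m; the calibration is good to about 2 mm. A picture is of the moment at which its call begins.
- ticket.hand_in(): hands the job in, once; it reports no verdict.
Trained networks look in a picture, given as the dict that the camera call returned (one of the last four; its "shot" number tells which), for a name from the list of things; names that differ only in an ending like _2 or _b are one class to them, and where a whole thing is asked for, a point or a joint stands for the part that bears it (a point fixed in the world has none). Each returns a list of dicts, best first, with "p" (0 to 1); they miss things now and then, are a little off and sometimes report something else, mostly with a low value. They report only what shows in the picture. A call takes as long as a camera call.
- regions_of(picture, query): "region" (420x560 bool, what is visible of it) and "centre" ([row, column] in pixels, amid what is visible of it).
The state is a dict: "clock": time; "joint_pos": joint angles; "joint_velocities": joint speeds; "tau": joint torques, N m; "position": TCP position; "ee_rot": TCP orientation; "ft_force": force on the tool from outside, world axes, zero at the start; "torque": the same for the moment, N m; "grip_width": opening from 0.0 (shut) to 1.0 (fully open).
Only numpy, scipy, OpenCV 4.12 (cv2) and the standard library are available. Lean on these libraries where they do the work, as an engineer would, in place of code of your own. Each camera call takes 0.05 s, during which the arm holds its last target. There are 200 camera calls.

## Working session

There is one attempt and no reset: what is moved stays moved. The work goes in short steps, Python scripts to look and compute and a tool call to move; the robot and the scene stay as the last step left them, time stands still between calls to the robot, and variables do not carry over. Pictures are saved under pics/ and viewed, about 8 in all and at most 12, crops included, and the job is handed in when it is done.

Besides the shell and the picture viewer there is one more tool, called by a JSON object that holds its "fn" and its "kwargs". step_arm: Moves the arm, as the interface text tells. Its arguments: {"type":"object","properties":{"increments":{"type":"array"},"force":{"type":"number"}},"required":["increments"]}

```bash
mkdir -p pics; ls; cat > h.py <<'E'
import numpy as np, cv2
from workcell import monitor, camera, ticket, regions_of
def pts(p,mask):
    r,c=np.nonzero(mask&(p["range_z"]>0)); z=p["range_z"][r,c]
    P=np.stack([(c-p["cx"])/p["fx"]*z,-(r-p["cy"])/p["fy"]*z,-z,np.ones_like(z)])
    return (np.array(p["cam_to_world"])@P)[:3].T
def save(p,n): cv2.imwrite("pics/"+n,p["color"][:,:,::-1])
def summ(p,q):
    for d in regions_of(p,q)[:2]:
        X=pts(p,d["region"])
        if len(X)<5: print(q,round(d["p"],2),d["centre"],"few");continue
        zt=np.percentile(X[:,2],98); T=X[X[:,2]>zt-.006]
        print(q,round(d["p"],2),np.round(d["centre"]),"med",np.round(np.median(X,0),3),"ztop",round(zt,3),"topmid",np.round((np.percentile(T,2,0)+np.percentile(T,98,0))/2,4)[:2],"span",np.round(np.ptp(T,0),3)[:2])
E
python3 - <<'E'
from h import *
o=monitor.get_obs(); print({k:np.round(v,3) for k,v in o.items()})
s=camera("side"); t=camera("top")
print([k for k in t.keys()])
cv2.imwrite("pics/a.png",np.vstack([cv2.resize(x["color"][:,:,::-1],(400,300)) for x in (s,t)]))
save(t,"top.png"); save(s,"side.png")
for q in ["column","column_mouth","plug_mid","rod_grip","rod_stand","tray","disc","wash_bottle","beaker","jar","vial","weight"]: summ(t,q)
print("side")
for q in ["column","rod_grip","rod_stand","plug_mid"]: summ(s,q)
print(np.round(t["cam_to_world"],3),np.round(s["cam_to_world"],3),t["fx"],s["fx"],o["clock"])
E
```

```text
pics
{'clock': np.float64(0.0), 'joint_pos': array([ 1.096,  0.333, -0.065,  1.461,  0.022,  1.35 , -0.089]), 'joint_velocities': array([-0.001,  0.001,  0.001,  0.   ,  0.   , -0.001,  0.   ]), 'tau': array([ 0.0000e+00, -6.2545e+01,  4.9000e-02, -3.9160e+01,  1.6000e-02,
        1.0000e-02, -0.0000e+00]), 'position': array([ 0.273, -0.562,  0.194]), 'ee_rot': array([-0.689, -0.159,  0.689, -0.158]), 'ft_force': array([-0.278, -0.662,  0.076]), 'torque': array([ 0.024, -0.005, -0.019]), 'grip_width': np.float64(0.999)}
['color', 'range_z', 'fx', 'fy', 'cx', 'cy', 'cam_to_world', 'shot']
column 0.64 [212. 301.] med [ 0.522 -0.013  0.016] ztop 0.161 topmid [ 0.5281 -0.0165] span [0.039 0.039]
column_mouth 0.81 [214. 303.] med [ 0.523 -0.015  0.016] ztop 0.161 topmid [ 0.5281 -0.0165] span [0.039 0.039]
plug_mid 0.61 [201. 383.] med [ 0.558 -0.243  0.042] ztop 0.049 topmid [ 0.5578 -0.242 ] span [0.009 0.012]
plug_mid 0.21 [196. 375.] med [ 0.558 -0.225  0.005] ztop 0.013 topmid [ 0.5603 -0.2242] span [0.104 0.103]
rod_grip 0.66 [213. 198.] med [0.517 0.251 0.145] ztop 0.174 topmid [0.
[... 773 characters left out ...]
[216. 341.] med [ 0.515 -0.125  0.028] ztop 0.041 topmid [ 0.5167 -0.125 ] span [0.014 0.014]
side
column 0.92 [247. 302.] med [ 0.526 -0.031  0.02 ] ztop 0.159 topmid [ 0.5275 -0.0178] span [0.035 0.042]
rod_grip 0.6 [162. 293.] med [0.517 0.247 0.127] ztop 0.171 topmid [0.5164 0.2515] span [0.02  0.021]
rod_stand 0.72 [187. 288.] med [0.515 0.227 0.048] ztop 0.062 topmid [0.5172 0.2531] span [0.082 0.082]
[[-0.026  0.993 -0.114  0.386]
 [-1.    -0.028 -0.014  0.02 ]
 [-0.017  0.114  0.993  1.355]
 [ 0.     0.     0.     1.   ]] [[ 0.998  0.051 -0.043  0.449]
 [-0.066  0.664 -0.745 -0.713]
 [-0.01   0.746  0.665  0.796]
 [ 0.     0.     0.     1.   ]] 472.6231450220727 387.1255101468624 0.0
```

View pics/top.png

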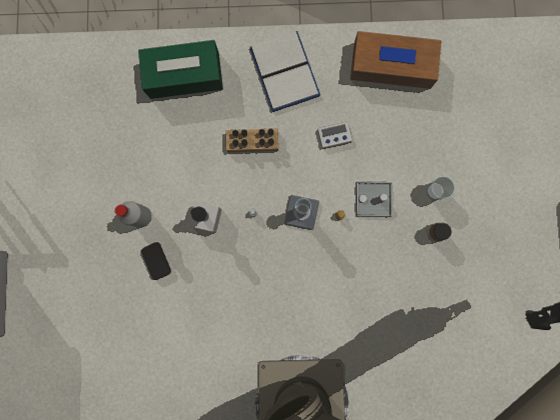

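View pics/side.png

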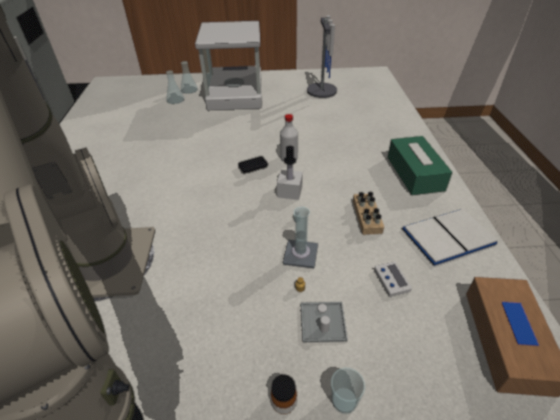

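The top view shows the column at (300,212), the rod at (200,213), and the tray with the plug at (383,200) and disc at (363,198). The side view agrees. I'll move above the plug, turning the jaws along x so they stay clear of the disc.

{"fn": "step_arm", "kwargs": {"increments": [[0.06,0.0237,0.0267,0,0.0932],[0.06,0.0237,0.0267,0,0.0932],[0.06,0.0237,0.0267,0,0.0932],[0.06,0.0237,0.0267,0,0.0932],[0.06,0.0237,0.0267,0,0.0932],[0.06,0.0237,0.0267,0,0.0932],[0.06,0.0237,0.0267,0,0.0932],[0.06,0.0237,0.0267,0,0.0932],[0.06,0.0237,0.0267,0,0.0932],[0.06,0.0237,0.0267,0,0.0932],[0.06,0.0237,0.0267,0,0.0932],[0.06,0.0237,0.0267,0,0.0932]], "force": 30}}

```text
clock: 1.9
position: [0.5582, -0.2406, 0.1948]
ee_rot: [0.499, 0.501, -0.499, 0.501]
ft_force: [0.7, -1.1, -0.2]
grip_width: 0.704
```

{"fn": "step_arm", "kwargs": {"increments": [[0.06,0,0,-0.02,0],[0.06,0,0,-0.02,0],[0.06,0,0,0,0],[0.06,0,0,0,0]]}}

```text
clock: 2.23
position: [0.5565, -0.242, 0.154]
ee_rot: [-0.5, -0.5, 0.501, -0.499]
ft_force: [-0.4, 0.5, 0.4]
grip_width: 0.703
```

```bash
python3 - <<'E'
from h import *
o=monitor.get_obs(); print({k:np.round(v,4) for k,v in o.items()})
w=camera("wrist"); save(w,"w1.png")
for q in ["plug_mid","disc","tray"]: summ(w,q)
E
```

```text
{'clock': np.float64(2.2333), 'joint_pos': array([ 0.6794,  0.3519, -0.4321,  1.5462,  0.1511,  1.2787,  0.2258]), 'joint_velocities': array([ 0.0079, -0.0232, -0.0028, -0.0371, -0.0021,  0.009 ,  0.0005]), 'tau': array([-7.81000e-01, -5.79861e+01, -5.20950e+00, -3.62135e+01,
        1.72000e-02, -2.41800e-01, -3.53000e-02]), 'position': array([ 0.5565, -0.242 ,  0.154 ]), 'ee_rot': array([-0.5   , -0.5004,  0.5005, -0.4991]), 'ft_force': array([-0.3692,  0.4836,  0.372 ]), 'torque': array([0.0006, 0.0099, 0.0351]), 'grip_width': np.float64(0.7029)}
plug_mid 0.95 [190. 285.] med [ 0.557 -0.243  0.043] ztop 0.045 topmid [ 0.5577 -0.2458] span [0.019 0.02 ]
disc 0.62 [137. 286.] med [ 0.56  -0.193  0.012] ztop 0.013 topmid [ 0.56   -0.1928] span [0.02 0.02]
tray 0.96 [168. 286.] med [ 0.558 -0.222  0.004] ztop 0.011 topmid [ 0.5582 -0.2254] span [0.103 0.104]
```

View pics/w1.png

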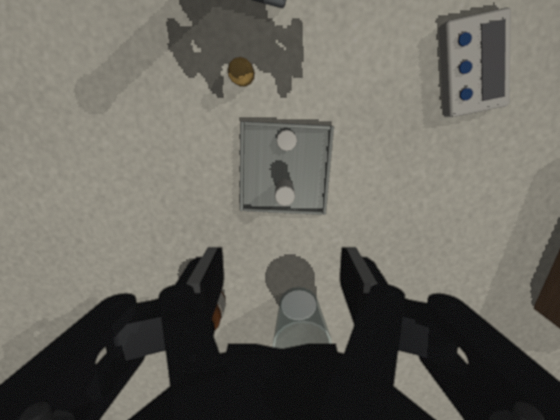

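The wrist view shows the plug at (285,195) and the disc at (286,140), on the jaws' centre line. Going down to grip the plug's upper half.

{"fn": "step_arm", "kwargs": {"increments": [[0.06,0.001,-0.0035,-0.02,0],[0.06,0,0,-0.025,0],[0.06,0,0,-0.025,0],[0.06,0,0,-0.025,0],[0.06,0,0,-0.025,0],[0.06,0,0,-0.014,0],[0.06,0,0,0,0],[0.03,0,0,0,0],[0.015,0,0,0,0],[0.01,0,0,0,0],[0.01,0,0,0,0],[0.01,0,0,0,0]], "force": 30}}

```text
clock: 3.43
position: [0.5589, -0.2457, 0.0216]
ee_rot: [0.5, 0.499, -0.5, 0.5]
ft_force: [0.4, -0.6, -0.3]
grip_width: 0.116
```

{"fn": "step_arm", "kwargs": {"increments": [[0.01,0,0,0,0],[0.01,0,0,0,0],[0.01,0,0,0.005,0],[0.01,0,0,0.03,0],[0.01,0,0,0.035,0],[0.01,0,0,0.035,0],[0.01,0,0,0.035,0],[0.01,0,0,0.035,0],[0.01,0,0,0.025,0],[0.01,0,0,0,0]]}}

```text
clock: 4.27
position: [0.5607, -0.246, 0.2274]
ee_rot: [0.501, 0.497, -0.499, 0.503]
ft_force: [-0.1, 0.2, -0.4]
grip_width: 0.116
```

```bash
python3 - <<'E'
from h import *
w=camera("wrist"); s=camera("side"); save(s,"s2.png")
for q in ["plug_mid","column_mouth"]: summ(w,q)
summ(s,"plug_mid")
cv2.imwrite("pics/s2w.png",np.vstack([cv2.resize(w["color"][:,:,::-1],(400,300)),cv2.resize(s["color"][200:350,230:430,::-1],(400,300))]))
E
```

```text
plug_mid 0.59 [173. 279.] med [ 0.557 -0.244  0.043] ztop 0.045 topmid [ 0.5575 -0.2452] span [0.019 0.019]
column_mouth 0.93 [  8. 258.] med [ 0.53  -0.053  0.013] ztop 0.015 topmid [ 0.5207 -0.0554] span [0.087 0.023]
plug_mid 0.65 [326. 325.] med [ 0.558 -0.253  0.039] ztop 0.046 topmid [ 0.5584 -0.247 ] span [0.019 0.021]
plug_mid 0.15 [322. 320.] med [ 0.556 -0.231  0.004] ztop 0.013 topmid [ 0.5588 -0.226 ] span [0.102 0.104]
```

View pics/s2w.png

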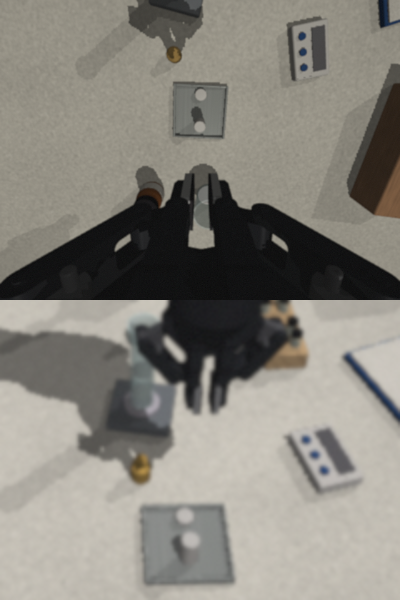

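The plug is still standing in the tray, at (200,127) in the upper half, and the fingers closed to 10 mm with nothing between them. I'll compare the reported TCP with where the fingertips show in the cameras.

```bash
cat >> h.py <<'E'
def proj(p,X):
    q=np.linalg.inv(np.array(p["cam_to_world"]))@np.append(X,1)
    return np.array([p["cy"]-p["fy"]*q[1]/-q[2], p["cx"]+p["fx"]*q[0]/-q[2]]), -q[2]
E
python3 - <<'E'
from h import *
o=monitor.get_obs(); T=o["position"]; print(T)
s=camera("side"); t=camera("top"); w=camera("wrist")
for n,p in zip("stw",(s,t,w)): print(n,proj(p,T),proj(p,[.5577,-.2455,.044]))
print(np.round(w["cam_to_world"],3))
# cloud near the gripper in side/top
for n,p in (("s",s),("t",t),("w",w)):
    X=pts(p,p["range_z"]>0); m=(abs(X[:,0]-T[0])<.06)&(abs(X[:,1]-T[1])<.08)&(X[:,2]>.1)&(X[:,2]<.40); Y=X[m]
    print(n,len(Y),"zmin",np.sort(Y[:,2])[:5].round(3))
    for z in np.arange(.2,.3,.015):
        k=abs(Y[:,2]-z)<.0075
        if k.sum()>3: print(round(z,3),k.sum(),Y[k].min(0).round(3),Y[k].max(0).round(3))
E
```

```text
[ 0.55758109 -0.24518435  0.21908406]
s (array([268.1842268 , 329.67189434]), np.float64(0.7369192884937122)) (array([319.38114583, 324.55995881]), np.float64(0.8531954493794098))
t (array([187.85622926, 397.28953081]), np.float64(1.1440200649051004)) (array([197.58183077, 383.21442351]), np.float64(1.3179494934666536))
w (array([232.07506978, 283.90514337]), np.float64(0.192175326913215)) (array([179.09553737, 283.14836076]), np.float64(0.3602541698163051))
[[ 1.     0.001  0.002  0.556]
 [-0.001  0.959  0.282 -0.174]
 [-0.002 -0.282  0.959  0.398]
 [ 0.     0.     0.     1.   ]]
s 2311 zmin [0.255 0.256 0.257 0.258 0.258]
0.26 55 [ 0.541 -0.257  0.255] [ 0.574 -0.235  0.267]
0.275 105 [ 0.538 -0.258  0.268] [ 0.576 -0.235  0.282]
0.29 99 [ 0.538 -0.258  0.283] [ 0.579 -0.234  0.297]
t 279 zmin [0.251 0.256 0.257 0.257 0.259]
0.26 10 [ 0.541 -0.245  0.256] [ 0.563 -0.234  0.265]
0.275 16 [ 0.539 -0.24   0.268] [ 0.568 -0.233  0.28 ]
0.29 6 [ 0.539 -0.237  0.284] [ 0.553 -0.233  0.296]
w 55046 zmin [0.255 0.255 0.256 0.256 0.256]
0.26 362 [ 0.538 -0.257  0.255] [ 0.575 -0.234  0.267]
0.275 934 [ 0.537 -0.256  0.268] [ 0.575 -0.234  0.282]
0.29 1274 [ 0.533 -0.257  0.283] [ 0.58  -0.233  0.297]
```

All three cameras put the fingertips near z=0.255 while the reported TCP is 0.219. The reported TCP therefore reads about 36 mm low, and x and y agree. I'll go down to a reported z of 0.005 and measure the tips again there.

{"fn": "step_arm", "kwargs": {"increments": [[0.045,0,0,0,0],[0.045,0,0,-0.03,0],[0.045,0,0,-0.03,0],[0.045,0,0,-0.03,0],[0.045,0,0,-0.03,0],[0.045,0,0,-0.03,0],[0.045,0,0,-0.03,0],[0.045,0,0,-0.02,0],[0.045,0,0,-0.014,0],[0.045,0,0,0,0],[0.045,0,0,0,0]]}}

```text
clock: 5.58
position: [0.5583, -0.2453, 0.0066]
ee_rot: [0.5, 0.5, -0.5, 0.5]
ft_force: [-0.0, -0.3, 0.3]
grip_width: 0.527
```

```bash
cat >> h.py <<'E'
def tips(show=True):
    T=monitor.get_obs()["position"]; print("TCP",T.round(4),"w",monitor.get_obs()["grip_width"].round(3))
    for n in ("side","wrist"):
        p=camera(n); X=pts(p,(p["range_z"]>0)&(p["color"].max(2)<70))
        Y=X[(abs(X[:,0]-T[0])<.07)&(abs(X[:,1]-T[1])<.03)&(X[:,2]>T[2]-.01)&(X[:,2]<T[2]+.12)]
        print(n,"zmin",np.sort(Y[:,2])[:9:2].round(3))
        for z in np.arange(.02,.1,.02)+T[2]:
            k=abs(Y[:,2]-z)<.008
            if k.sum()>3: print(round(z,3),k.sum(),Y[k].min(0).round(3),Y[k].max(0).round(3))
E
python3 - <<'E'
from h import *
tips(); print(monitor.get_obs()["ft_force"])
w=camera("wrist"); s=camera("side"); summ(w,"plug_mid")
cv2.imwrite("pics/g3.png",np.vstack([cv2.resize(w["color"][:,:,::-1],(400,300)),cv2.resize(s["color"][250:370,250:410,::-1],(400,300),interpolation=cv2.INTER_CUBIC)]))
E
```

```text
Traceback (most recent call last):
  File "h.py", line 18, in tips
    T=monitor.get_obs()["position"]; print("TCP",T.round(4),"w",monitor.get_obs()["grip_width"].round(3))
                                                                ^^^^^^^^^^^^^^^^^^^^^^^^^^^^^^^^^^^^^
AttributeError: 'float' object has no attribute 'round'
```

```bash
sed -i 's/monitor.get_obs()\["grip_width"\].round(3)/monitor.get_obs()["grip_width"]/' h.py
python3 - <<'E'
from h import *
tips(); print(monitor.get_obs()["ft_force"])
w=camera("wrist"); s=camera("side"); summ(w,"plug_mid")
cv2.imwrite("pics/g3.png",np.vstack([cv2.resize(w["color"][:,:,::-1],(400,300)),cv2.resize(s["color"][250:370,250:410,::-1],(400,300),interpolation=cv2.INTER_CUBIC)]))
E
```

```text
TCP [ 0.5583 -0.2453  0.0066] w 0.5274116778269982
side zmin [0.004 0.052 0.054 0.056 0.058]
0.047 4 [ 0.58  -0.248  0.05 ] [ 0.581 -0.243  0.054]
0.067 35 [ 0.522 -0.255  0.059] [ 0.591 -0.234  0.075]
0.087 45 [ 0.506 -0.26   0.079] [ 0.595 -0.234  0.095]
wrist zmin [0.002 0.002 0.002 0.002 0.002]
0.027 44 [ 0.549 -0.242  0.019] [ 0.552 -0.238  0.034]
0.047 221 [ 0.523 -0.256  0.039] [ 0.592 -0.234  0.055]
0.067 1344 [ 0.522 -0.256  0.059] [ 0.593 -0.234  0.075]
0.087 2158 [ 0.505 -0.256  0.079] [ 0.611 -0.232  0.095]
[-0.05079879 -0.57305492  0.35717461]
plug_mid 0.73 [248. 282.] med [ 0.557 -0.241  0.043] ztop 0.045 topmid [ 0.5578 -0.2457] span [0.021 0.021]
```

View pics/g3.png

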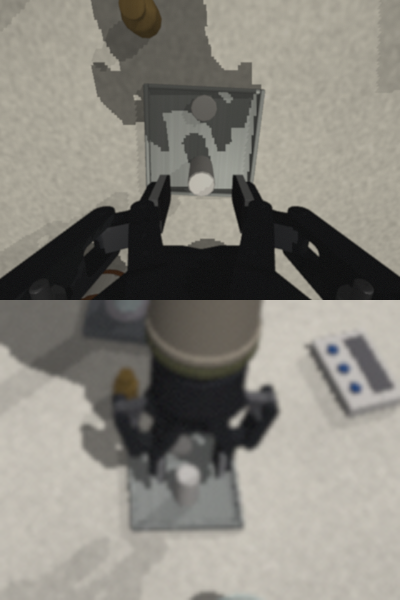

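The tips are at about z=0.05, still just above the plug top, which confirms an offset of roughly 36–44 mm depending on opening. I'll lower another 24 mm and close.

{"fn": "step_arm", "kwargs": {"increments": [[0.045,0,0,-0.008,0],[0.045,0,0,-0.008,0],[0.045,0,0,-0.008,0],[0.045,0,0,0,0],[0.025,0,0,0,0],[0.01,0,0,0,0],[0.01,0,0,0,0],[0.01,0,0,0,0],[0.01,0,0,0,0]], "force": 30}}

```text
clock: 6.58
position: [0.5585, -0.2455, -0.0172]
ee_rot: [0.5, 0.5, -0.5, 0.5]
ft_force: [-0.4, -0.3, -0.5]
grip_width: 0.235
```

Gripped at about 20 mm. Lifting, then stopping short of the column to look at its mouth with the wrist camera.

{"fn": "step_arm", "kwargs": {"increments": [[0.01,0,0,0.005,0],[0.01,0,0,0.02,0],[0.01,0,0,0.033,0],[0.01,0,0,0.033,0],[0.01,0,0,0.033,0],[0.01,0,0,0.033,0],[0.01,0,0,0.03,0],[0.01,0,0,0.02,0],[0.01,0,0,0,0]]}}

```text
clock: 7.33
position: [0.5605, -0.246, 0.1954]
ee_rot: [0.501, 0.497, -0.499, 0.502]
ft_force: [-0.1, -0.7, 0.6]
grip_width: 0.235
```

{"fn": "step_arm", "kwargs": {"increments": [[0.01,-0.005,0.025,0,0],[0.01,-0.005,0.025,0,0],[0.01,-0.005,0.025,0,0],[0.01,-0.005,0.025,0,0],[0.01,-0.005,0.025,0,0],[0.01,-0.005,0.02,0,0],[0.01,0,0,0,0],[0.01,0,0,0,0],[0.01,0,0,0,0]]}}

```text
clock: 8.08
position: [0.5282, -0.1013, 0.1895]
ee_rot: [-0.5, -0.5, 0.5, -0.5]
ft_force: [0.1, 0.0, 1.1]
grip_width: 0.228
```

```bash
python3 - <<'E'
from h import *
o=monitor.get_obs(); print(o["position"].round(4),o["grip_width"])
w=camera("wrist"); s=camera("side")
for p,n in ((w,"w"),(s,"s")):
    print(n)
    for q in ("plug_mid","column_mouth"): summ(p,q)
    for d in regions_of(p,"plug_mid")[:1]:
        X=pts(p,d["region"]); print("plug cloud",len(X),np.percentile(X,[3,50,97],axis=0).round(4).tolist())
    X=pts(p,p["range_z"]>0); Y=X[(abs(X[:,0]-.528)<.03)&(abs(X[:,1]+.017)<.03)&(abs(X[:,2]-.159)<.005)]
    print("rim",len(Y)); 
    if len(Y)>5: print(((Y.min(0)+Y.max(0))/2).round(4),np.ptp(Y,axis=0).round(3))
cv2.imwrite("pics/g4.png",np.vstack([cv2.resize(w["color"][:,:,::-1],(400,300)),cv2.resize(s["color"][190:310,240:400,::-1],(400,300),interpolation=cv2.INTER_CUBIC)]))
E
```

```text
[ 0.5282 -0.1013  0.1895] 0.22814266260541174
w
plug_mid 0.89 [268. 283.] med [ 0.527 -0.096  0.25 ] ztop 0.252 topmid [ 0.5266 -0.1015] span [0.02  0.021]
column_mouth 0.76 [111. 289.] med [ 0.526 -0.019  0.015] ztop 0.16 topmid [ 0.526  -0.0174] span [0.04 0.04]
column_mouth 0.7 [271. 282.] med [ 0.527 -0.097  0.25 ] ztop 0.252 topmid [ 0.5265 -0.1015] span [0.02  0.021]
plug cloud 2520 [[0.5176, -0.11, 0.2166], [0.5267, -0.0965, 0.2499], [0.5355, -0.0919, 0.2516]]
rim 1401
[ 0.5263 -0.0171  0.1578] [0.04  0.04  0.008]
s
plug_mid 0.72 [214. 307.] med [ 0.528 -0.111  0.239] ztop 0.252 topmid [ 0.5281 -0.1048] span [0.018 0.018]
column_mouth 0.9 [251. 302.] med [ 0.525 -0.031  0.016] ztop 0.138 topmid [ 0.5219 -0.044 ] span [0.019 0.083]
plug cloud 163 [[0.5194, -0.1139, 0.2123], [0.5278, -0.1105, 0.2387], [0.5375, -0.0968, 0.2518]]
rim 18
[ 0.5122 -0.0198  0.1577] [0.009 0.026 0.007]
```

View pics/g4.png

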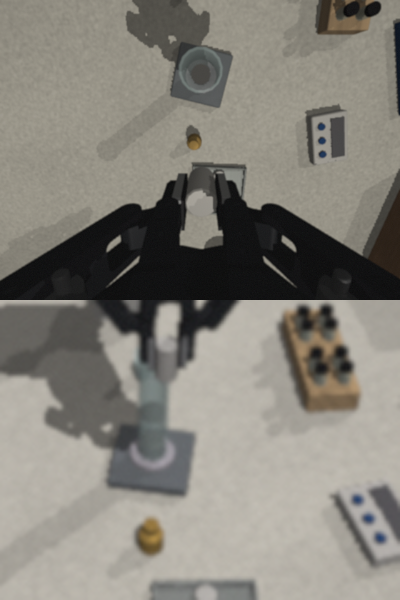

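The plug is upright in the jaws, with its top at z=0.251 and foot at 0.211. In the same wrist picture, the mouth is 84 mm farther in +y. Moving over and lowering it into the lip.

{"fn": "step_arm", "kwargs": {"increments": [[0.01,-0.0005,0.015,0,0],[0.01,0,0.02,0,0],[0.01,0,0.02,0,0],[0.01,0,0.02,0,0],[0.01,0,0.0093,0,0],[0.01,0,0,0,0],[0.01,0,0,-0.02,0],[0.01,0,0,-0.02,0],[0.01,0,0,-0.01,0],[0.01,0,0,0,0],[0.01,0,0,0,0]]}}

```text
clock: 9.4
position: [0.5277, -0.017, 0.1396]
ee_rot: [-0.5, -0.5, 0.501, -0.499]
ft_force: [0.1, 0.3, 0.3]
grip_width: 0.23
```

```bash
python3 - <<'E'
from h import *
o=monitor.get_obs(); print(o["position"].round(4),o["ft_force"].round(2))
w=camera("wrist"); summ(w,"plug_mid"); summ(w,"column")
t=camera("top"); summ(t,"plug_mid")
X=pts(w,w["range_z"]>0); Y=X[(abs(X[:,0]-.528)<.025)&(abs(X[:,1]+.017)<.025)&(abs(X[:,2]-.159)<.004)]
print("rim",len(Y),Y.min(0).round(4),Y.max(0).round(4))
E
```

```text
[ 0.5277 -0.017   0.1396] [0.08 0.33 0.33]
plug_mid 0.55 [270. 284.] med [ 0.526 -0.012  0.2  ] ztop 0.202 topmid [ 0.5261 -0.0171] span [0.019 0.021]
plug_mid 0.47 [191. 281.] med [ 0.525 -0.004  0.015] ztop 0.16 topmid [ 0.5256 -0.0067] span [0.04  0.021]
column 0.83 [190. 281.] med [ 0.525 -0.004  0.015] ztop 0.16 topmid [ 0.5259 -0.0067] span [0.04  0.021]
rim 595 [ 0.5057 -0.0198  0.155 ] [0.5464 0.0032 0.1616]
```

Aligned to within a millimetre. Lowering the rest of the way and letting go.

{"fn": "step_arm", "kwargs": {"increments": [[0.01,0,0,-0.008,0],[0.01,0,0,-0.006,0],[0.01,0,0,0,0],[0.01,0,0,0,0]]}}

```text
clock: 9.98
position: [0.5274, -0.0161, 0.1249]
ee_rot: [-0.5, -0.5, 0.5, -0.5]
ft_force: [-0.0, 0.3, -1.2]
grip_width: 0.232
```

{"fn": "step_arm", "kwargs": {"increments": [[0.03,0,0,0,0],[0.045,0,0,0,0],[0.045,0,0,0,0],[0.045,0,0,0.02,0],[0.045,0,0,0.03,0],[0.045,0,0,0.03,0],[0.045,0,0,0.03,0],[0.045,0,0,0,0]]}}

```text
clock: 10.65
position: [0.5304, -0.0158, 0.2417]
ee_rot: [0.502, 0.498, -0.498, 0.502]
ft_force: [0.4, 0.1, 0.1]
grip_width: 0.522
```

{"fn": "step_arm", "kwargs": {"increments": [[0.05,0,0.03,0.015,0],[0.05,-0.002,0.035,0.015,0],[0.05,-0.002,0.035,0,0],[0.05,-0.002,0.035,0,0],[0.05,-0.002,0.025,0,0],[0.05,0,0.01,0,0],[0.05,0,0,0,0],[0.05,0,0,0,0]]}}

```text
clock: 11.32
position: [0.52, 0.1532, 0.2654]
ee_rot: [-0.5, -0.5, 0.5, -0.5]
ft_force: [0.7, -0.5, -1.3]
grip_width: 0.585
```

```bash
python3 - <<'E'
from h import *
o=monitor.get_obs(); print(o["position"].round(4),o["ft_force"].round(2))
w=camera("wrist"); t=camera("top"); s=camera("side")
for p in (w,t,s): 
    print("-"); summ(p,"plug_mid"); summ(p,"rod_grip"); summ(p,"rod_stand")
    d=regions_of(p,"rod_grip")
    if d:
        X=pts(p,d[0]["region"]); 
        for z in (.135,.145,.155,.165,.17):
            k=abs(X[:,2]-z)<.005
            if k.sum()>3: print(z,k.sum(),X[k].min(0).round(4)[:2],X[k].max(0).round(4)[:2])
cv2.imwrite("pics/g5.png",np.vstack([cv2.resize(w["color"][:,:,::-1],(400,300)),cv2.resize(s["color"][150:270,240:400,::-1],(400,300),interpolation=cv2.INTER_CUBIC)]))
E
```

```text
[0.52   0.1532 0.2654] [ 0.68 -0.45 -1.26]
-
rod_grip 0.95 [ 85. 278.] med [0.517 0.253 0.168] ztop 0.171 topmid [0.5171 0.2557] span [0.025 0.025]
rod_stand 0.75 [104. 280.] med [0.518 0.248 0.06 ] ztop 0.061 topmid [0.5172 0.256 ] span [0.082 0.082]
0.135 13 [0.5053 0.243 ] [0.5259 0.2504]
0.145 15 [0.5085 0.2432] [0.5275 0.249 ]
0.155 13 [0.5052 0.243 ] [0.528  0.2507]
0.165 517 [0.5041 0.243 ] [0.5293 0.268 ]
0.17 727 [0.5041 0.243 ] [0.5293 0.268 ]
-
plug_mid 0.39 [210. 301.] med [ 0.529 -0.016  0.123] ztop 0.127 topmid [ 0.5285 -0.0162] span [0.016 0.016]
plug_mid 0.27 [231. 434.] med [ 0.458 -0.385  0.067] ztop 0.074 topmid [ 0.4598 -0.3939] span [0.044 0.044]
rod_grip 0.54 [215. 300.] med [ 0.52  -0.014  0.015] ztop 0.162 topmid [ 0.5283 -0.0164] span [0.039 0.038]
0.135 4 [ 0.5348 -0.0214] [ 0.5408 -0.0055]
0.145 15 [ 0.515  -0.0306] [ 0.5415 -0.0025]
0.155 83 [ 0.5091 -0.0356] [0.5477 0.0028]
0.165 35 [ 0.5085 -0.0356] [0.5471 0.0028]
-
rod_grip 0.54 [162. 291.] med [0.517 0.246 0.126] ztop 0.171 topmid [0.5163 0.2513] span [0.021 0.023]
rod_stand 0.61 [187. 289.] med [0.515 0.227 0.047] ztop 0.062 topmid [0.5173 0.2499] span [0.082 0.08 ]
rod_stand 0.56 [247. 304.] med [ 0.525 -0.03   0.019] ztop 0.16 topmid [ 0.5261 -0.0181] span [0.037 0.039]
0.135 26 [0.5059 0.2402] [0.5303 0.255 ]
0.145 22 [0.5059 0.2401] [0.5301 0.2522]
0.155 27 [0.5057 0.2402] [0.5267 0.2501]
0.165 29 [0.5061 0.2408] [0.5267 0.2639]
0.17 33 [0.506  0.2408] [0.5267 0.2639]
```

View pics/g5.png

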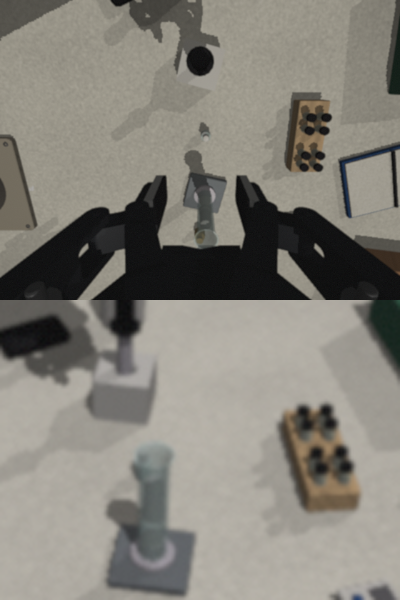

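The plug is in the bore, with its top at z≈0.124, about 36 mm below the mouth. The rod grip is centred near (0.517, 0.2555). Going over the rod and gripping it.

{"fn": "step_arm", "kwargs": {"increments": [[0.06,-0.0015,0.025,0,0],[0.06,0,0.03,0,0],[0.06,0,0.03,0,0],[0.06,0,0.0173,0,0],[0.06,0,0,0,0],[0.06,0,0,-0.03,0],[0.06,0,0,-0.03,0],[0.06,0,0,-0.03,0],[0.06,0,0,-0.03,0],[0.06,0,0,-0.02,0],[0.06,0,0,0,0],[0.06,0,0,0,0]]}}

```text
clock: 13.07
position: [0.5181, 0.2555, 0.1254]
ee_rot: [-0.5, -0.5, 0.501, -0.5]
ft_force: [-0.1, 0.0, 0.1]
grip_width: 0.703
```

```bash
python3 - <<'E'
from h import *
tips(); print(monitor.get_obs()["ft_force"].round(2))
w=camera("wrist"); summ(w,"rod_grip")
E
```

```text
TCP [0.5181 0.2555 0.1254] w 0.7026856574213963
side zmin [0.12  0.123 0.123 0.124 0.124]
0.145 34 [0.506 0.241 0.138] [0.527 0.253 0.152]
0.165 57 [0.506 0.241 0.158] [0.527 0.267 0.172]
0.185 17 [0.474 0.244 0.177] [0.556 0.251 0.192]
0.205 24 [0.472 0.239 0.199] [0.558 0.252 0.213]
wrist zmin [0.12  0.121 0.121 0.122 0.122]
0.145 382 [0.504 0.257 0.137] [0.53  0.269 0.153]
0.165 2085 [0.487 0.244 0.157] [0.549 0.269 0.173]
0.185 1465 [0.474 0.245 0.177] [0.56  0.268 0.193]
0.205 1847 [0.464 0.245 0.197] [0.575 0.27  0.213]
[0.21 0.84 0.3 ]
rod_grip 0.64 [239. 278.] med [0.517 0.263 0.157] ztop 0.171 topmid [0.5169 0.2569] span [0.024 0.026]
```

{"fn": "step_arm", "kwargs": {"increments": [[0.06,0,0.001,-0.015,0],[0.06,0,0,-0.0184,0],[0.06,0,0,0,0],[0.04,0,0,0,0],[0.03,0,0,0,0],[0.015,0,0,0,0],[0.015,0,0,0,0],[0.015,0,0,0,0],[0.015,0,0,0,0],[0.015,0,0,0,0]], "force": 100}}

```text
clock: 14.1
position: [0.519, 0.2578, 0.0939]
ee_rot: [0.501, 0.5, -0.499, 0.5]
ft_force: [-0.9, -0.0, 5.9]
grip_width: 0.282
```

{"fn": "step_arm", "kwargs": {"increments": [[0.015,0,0,0.005,0],[0.015,0,0,0.01,0],[0.015,0,0,0.015,0],[0.015,0,0,0.02,0],[0.015,0,0,0.025,0],[0.015,0,0,0.03,0],[0.015,0,0,0.03,0],[0.015,0,0,0.03,0],[0.015,0,0,0.02,0],[0.015,0,0,0.01,0],[0.015,0,0,0,0],[0.015,0,0,0,0]]}}

```text
clock: 15.1
position: [0.5181, 0.2571, 0.2867]
ee_rot: [-0.5, -0.5, 0.5, -0.5]
ft_force: [0.8, -0.4, -2.6]
grip_width: 0.281
```

{"fn": "step_arm", "kwargs": {"increments": [[0.015,0.0009,-0.015,0.002,0],[0.015,0.0009,-0.025,0.002,0],[0.015,0.0009,-0.025,0.002,0],[0.015,0.0009,-0.025,0.002,0],[0.015,0.0009,-0.025,0.002,0],[0.015,0.0009,-0.025,0,0],[0.015,0.0009,-0.02,0,0],[0.015,0.0009,-0.015,0,0],[0.015,0.0009,0,0,0],[0.015,0.0009,0,0,0],[0.015,0,0,0,0],[0.015,0,0,0,0]]}}

```text
clock: 16.1
position: [0.5269, 0.0834, 0.2965]
ee_rot: [0.5, 0.501, -0.5, 0.5]
ft_force: [-0.3, -0.2, -1.3]
grip_width: 0.281
```

```bash
python3 - <<'E'
from h import *
o=monitor.get_obs(); T=o["position"]; print(T.round(4),o["ft_force"].round(2),o["torque"].round(3))
w=camera("wrist"); s=camera("side"); t=camera("top")
summ(w,"rod_grip"); summ(s,"rod_grip"); summ(t,"rod_grip")
for n,p in (("s",s),("w",w),("t",t)):
    X=pts(p,p["range_z"]>0); Y=X[(abs(X[:,0]-T[0])<.04)&(abs(X[:,1]-T[1])<.04)&(X[:,2]>.12)&(X[:,2]<.42)]
    print(n,len(Y),"zmin",np.sort(Y[:,2])[:8:2].round(4))
    for z in np.arange(.21,.41,.015):
        k=abs(Y[:,2]-z)<.0075
        if k.sum()>5: print(round(z,3),k.sum(),Y[k].min(0).round(4)[:2],Y[k].max(0).round(4)[:2])
cv2.imwrite("pics/g6.png",np.vstack([cv2.resize(w["color"][:,:,::-1],(400,300)),cv2.resize(s["color"][110:275,220:440,::-1],(400,300),interpolation=cv2.INTER_CUBIC)]))
E
```

```text
[0.5269 0.0834 0.2965] [-0.31 -0.2  -1.25] [-0.039 -0.084  0.052]
rod_grip 0.92 [271. 279.] med [0.525 0.09  0.363] ztop 0.373 topmid [0.5252 0.0827] span [0.025 0.026]
rod_grip 0.91 [138. 299.] med [0.525 0.073 0.32 ] ztop 0.373 topmid [0.5249 0.0799] span [0.026 0.025]
rod_grip 0.46 [199. 363.] med [ 0.562 -0.192  0.012] ztop 0.017 topmid [ 0.5602 -0.1925] span [0.015 0.014]
s 1163 zmin [0.2097 0.2101 0.2109 0.2115]
0.21 19 [0.5158 0.0714] [0.5335 0.0828]
0.225 39 [0.5157 0.0704] [0.5331 0.0831]
0.24 39 [0.5157 0.0695] [0.5331 0.0818]
0.255 37 [0.5177 0.0692] [0.5356 0.0822]
0.27 44 [0.5175 0.0701] [0.5352 0.0812]
0.285 39 [0.5176 0.0702] [0.5349 0.0791]
0.3 48 [0.5174 0.0687] [0.5345 0.079 ]
0.315 23 [0.5173 0.0706] [0.5343 0.0786]
0.33 114 [0.5061 0.0608] [0.5454 0.0851]
0.345 121 [0.5011 0.0671] [0.5499 0.0792]
0.36 138 [0.5011 0.0676] [0.5518 0.0778]
0.375 161 [0.4875 0.0675] [0.5663 0.0922]
0.39 166 [0.4876 0.0674] [0.5658 0.0961]
0.405 100 [0.5028 0.0628] [0.5656 0.1002]
w 25875 zmin [0.2093 0.2101 0.2113 0.2117]
0.21 37 [0.5156 0.0841] [0.534  0.0916]
0.225 90 [0.5149 0.082 ] [0.5345 0.0919]
0.24 101 [0.515  0.0819] [0.5346 0.0917]
0.255 126 [0.5153 0.0828] [0.5347 0.0919]
0.27 152 [0.515  0.0818] [0.5346 0.0918]
0.285 153 [0.5164 0.0848] [0.534  0.0919]
0.3 13 [0.5209 0.0905] [0.5295 0.0916]
0.33 1300 [0.5066 0.0835] [0.5432 0.1019]
0.345 1328 [0.4995 0.085 ] [0.551  0.0951]
0.36 1778 [0.4996 0.0722] [0.5508 0.095 ]
0.375 5155 [0.487  0.0688] [0.5666 0.0975]
0.39 6284 [0.4869 0.0703] [0.5669 0.0996]
0.405 5002 [0.4869 0.07  ] [0.5669 0.1016]
t 0 zmin []
```

View pics/g6.png

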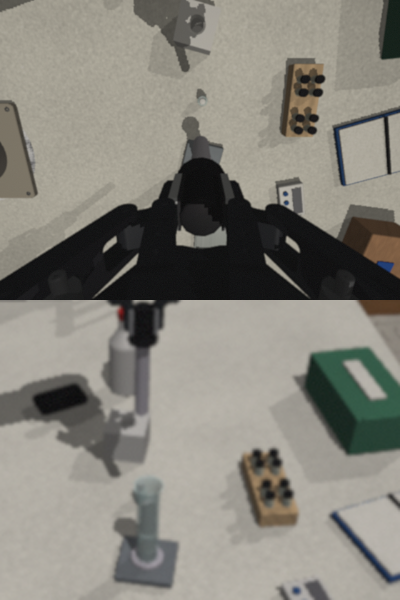

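The rod hangs upright, with its tip at z≈0.208, clear of the rim. Moving over the mouth and down to just inside the lip.

{"fn": "step_arm", "kwargs": {"increments": [[0.015,0.0013,-0.015,0,0],[0.015,0,-0.02,0,0],[0.015,0,-0.02,0,0],[0.015,0,-0.02,0,0],[0.015,0,-0.015,0,0],[0.015,0,-0.0093,0,0],[0.015,0,0,0,0],[0.015,0,0,0,0],[0.015,0,0,-0.02,0],[0.015,0,0,-0.02,0],[0.015,0,0,-0.005,0],[0.015,0,0,0,0]]}}

```text
clock: 17.4
position: [0.5278, -0.0159, 0.251]
ee_rot: [0.499, 0.501, -0.5, 0.5]
ft_force: [-0.4, -1.2, -0.5]
grip_width: 0.281
```

```bash
python3 - <<'E'
from h import *
o=monitor.get_obs(); T=o["position"]; print(T.round(4),o["ft_force"].round(2),o["torque"].round(3))
w=camera("wrist"); s=camera("side")
for n,p in (("s",s),("w",w)):
    X=pts(p,p["range_z"]>0); Y=X[(abs(X[:,0]-T[0])<.04)&(abs(X[:,1]-T[1])<.04)&(X[:,2]>.12)&(X[:,2]<.27)]
    for z in np.arange(.155,.27,.01):
        k=abs(Y[:,2]-z)<.005
        if k.sum()>5: print(n,round(z,3),k.sum(),Y[k].min(0).round(4)[:2],Y[k].max(0).round(4)[:2])
E
```

```text
[ 0.5278 -0.0159  0.251 ] [-0.43 -1.15 -0.51] [-0.045 -0.027 -0.008]
s 0.155 67 [ 0.5076 -0.0379] [ 0.5473 -0.0041]
s 0.165 25 [ 0.5081 -0.0385] [ 0.5449 -0.0031]
s 0.175 29 [ 0.5173 -0.0296] [ 0.5371 -0.0176]
s 0.185 29 [ 0.5174 -0.0294] [ 0.5367 -0.018 ]
s 0.195 25 [ 0.5174 -0.0308] [ 0.5362 -0.0178]
s 0.205 27 [ 0.5175 -0.031 ] [ 0.536  -0.0176]
s 0.215 25 [ 0.5191 -0.0291] [ 0.5358 -0.0218]
s 0.225 27 [ 0.5189 -0.0303] [ 0.5355 -0.022 ]
s 0.235 28 [ 0.5189 -0.0289] [ 0.5349 -0.0215]
s 0.245 29 [ 0.5188 -0.0289] [ 0.5348 -0.0217]
s 0.255 28 [ 0.5187 -0.0289] [ 0.5373 -0.0181]
s 0.265 29 [ 0.5186 -0.0286] [ 0.5372 -0.0185]
w 0.155 465 [ 0.5062 -0.0334] [0.5463 0.0027]
w 0.165 115 [ 0.5064 -0.0322] [0.5462 0.0029]
w 0.175 55 [ 0.5157 -0.0172] [ 0.5353 -0.0075]
w 0.185 60 [ 0.516  -0.0159] [ 0.5351 -0.0074]
w 0.195 67 [ 0.5164 -0.0167] [ 0.5355 -0.0075]
w 0.205 80 [ 0.5158 -0.0171] [ 0.5353 -0.0076]
w 0.215 90 [ 0.5158 -0.0177] [ 0.5356 -0.0075]
w 0.225 108 [ 0.5162 -0.0161] [ 0.5353 -0.0075]
w 0.235 105 [ 0.5165 -0.0144] [ 0.5349 -0.0074]
w 0.245 81 [ 0.5183 -0.0119] [ 0.5339 -0.0075]
```

Centred to within about 1 mm. Lowering to just above the plug.

{"fn": "step_arm", "kwargs": {"increments": [[0.015,0.0005,0.0005,-0.005,0],[0.015,0,0,-0.01,0],[0.015,0,0,-0.01,0],[0.015,0,0,-0.008,0],[0.015,0,0,0,0],[0.015,0,0,0,0]]}}

```text
clock: 18.0
position: [0.5287, -0.0167, 0.2185]
ee_rot: [-0.5, -0.5, 0.5, -0.499]
ft_force: [-0.1, 0.7, -1.6]
grip_width: 0.284
```

{"fn": "step_arm", "kwargs": {"increments": [[0.015,0,0,-0.003,0],[0.015,0,0,-0.003,0],[0.015,0,0,-0.003,0],[0.015,0,0,0,0]]}}

```text
clock: 18.33
position: [0.5293, -0.0166, 0.2102]
ee_rot: [0.5, 0.5, -0.5, 0.5]
ft_force: [0.1, -0.3, 0.2]
grip_width: 0.28
```

{"fn": "step_arm", "kwargs": {"increments": [[0.015,0,0,-0.002,0],[0.015,0,0,-0.002,0],[0.015,0,0,0,0]]}}

```text
clock: 18.58
position: [0.5293, -0.0166, 0.2063]
ee_rot: [0.5, 0.5, -0.5, 0.5]
ft_force: [0.3, -0.5, 3.5]
grip_width: 0.281
```

{"fn": "step_arm", "kwargs": {"increments": [[0.015,0,0,-0.002,0],[0.015,0,0,-0.002,0]]}}

```text
clock: 18.75
position: [0.5294, -0.0166, 0.2025]
ee_rot: [0.5, 0.5, -0.5, 0.5]
ft_force: [-0.4, 0.0, 6.2]
grip_width: 0.281
```

{"fn": "step_arm", "kwargs": {"increments": [[0.015,0,0,-0.0015,0],[0.015,0,0,-0.0015,0]]}}

```text
clock: 18.92
position: [0.5294, -0.0166, 0.1993]
ee_rot: [0.5, 0.5, -0.5, 0.5]
ft_force: [0.5, 0.2, 4.7]
grip_width: 0.281
```

{"fn": "step_arm", "kwargs": {"increments": [[0.015,0,0,-0.001,0],[0.015,0,0,0,0]]}}

```text
clock: 19.08
position: [0.5292, -0.0166, 0.198]
ee_rot: [0.5, 0.5, -0.5, 0.5]
ft_force: [-0.6, 0.2, 4.0]
grip_width: 0.277
```

{"fn": "step_arm", "kwargs": {"increments": [[0.015,0,0,-0.001,0],[0.015,0,0,-0.001,0],[0.015,0,0,-0.001,0]]}}

```text
clock: 19.33
position: [0.5292, -0.0166, 0.1951]
ee_rot: [0.5, 0.5, -0.5, 0.5]
ft_force: [1.3, 0.6, 5.7]
grip_width: 0.284
```

{"fn": "step_arm", "kwargs": {"increments": [[0.015,0,0,-0.001,0]]}}

```text
clock: 19.42
position: [0.5292, -0.0166, 0.1941]
ee_rot: [0.5, 0.5, -0.5, 0.5]
ft_force: [0.4, 0.0, 4.6]
grip_width: 0.286
```

{"fn": "step_arm", "kwargs": {"increments": [[0.015,0,0,-0.001,0]]}}

```text
clock: 19.5
position: [0.5292, -0.0166, 0.1931]
ee_rot: [0.5, 0.5, -0.5, 0.5]
ft_force: [0.5, -0.5, 3.9]
grip_width: 0.283
```

{"fn": "step_arm", "kwargs": {"increments": [[0.015,0,0,-0.001,0]]}}

```text
clock: 19.58
position: [0.5292, -0.0166, 0.1921]
ee_rot: [0.5, 0.5, -0.5, 0.5]
ft_force: [0.4, -0.8, 4.2]
grip_width: 0.279
```

{"fn": "step_arm", "kwargs": {"increments": [[0.015,0,0,-0.001,0]]}}

```text
clock: 19.67
position: [0.5291, -0.0166, 0.1911]
ee_rot: [0.5, 0.5, -0.5, 0.5]
ft_force: [1.3, 0.7, 3.9]
grip_width: 0.281
```

{"fn": "step_arm", "kwargs": {"increments": [[0.015,0,0,-0.0012,0]]}}

```text
clock: 19.75
position: [0.5292, -0.0166, 0.1899]
ee_rot: [0.5, 0.5, -0.5, 0.5]
ft_force: [0.9, 0.1, 5.3]
grip_width: 0.281
```

{"fn": "step_arm", "kwargs": {"increments": [[0.015,0,0,-0.0012,0]]}}

```text
clock: 19.83
position: [0.5291, -0.0166, 0.1887]
ee_rot: [0.5, 0.5, -0.5, 0.5]
ft_force: [-0.1, 0.1, 5.4]
grip_width: 0.281
```

{"fn": "step_arm", "kwargs": {"increments": [[0.015,0,0,-0.0012,0]]}}

```text
clock: 19.92
position: [0.5291, -0.0166, 0.1874]
ee_rot: [0.5, 0.5, -0.5, 0.5]
ft_force: [1.3, -0.2, 4.5]
grip_width: 0.28
```

{"fn": "step_arm", "kwargs": {"increments": [[0.015,0,0,-0.0012,0]]}}

```text
clock: 20.0
position: [0.5291, -0.0166, 0.1862]
ee_rot: [0.5, 0.5, -0.5, 0.5]
ft_force: [1.5, 1.0, 4.3]
grip_width: 0.28
```

{"fn": "step_arm", "kwargs": {"increments": [[0.015,0,0,-0.0012,0]]}}

```text
clock: 20.08
position: [0.5291, -0.0166, 0.185]
ee_rot: [0.5, 0.5, -0.5, 0.5]
ft_force: [1.8, 0.5, 4.2]
grip_width: 0.28
```

{"fn": "step_arm", "kwargs": {"increments": [[0.015,0,0,-0.0012,0]]}}

```text
clock: 20.17
position: [0.5291, -0.0166, 0.1838]
ee_rot: [0.5, 0.5, -0.5, 0.5]
ft_force: [1.7, 0.3, 5.3]
grip_width: 0.283
```

{"fn": "step_arm", "kwargs": {"increments": [[0.015,0,0,-0.0012,0]]}}

```text
clock: 20.25
position: [0.5291, -0.0166, 0.1826]
ee_rot: [0.5, 0.5, -0.5, 0.5]
ft_force: [1.2, -0.4, 5.2]
grip_width: 0.283
```

{"fn": "step_arm", "kwargs": {"increments": [[0.015,0,0,-0.0012,0]]}}

```text
clock: 20.33
position: [0.5291, -0.0166, 0.1814]
ee_rot: [0.5, 0.5, -0.5, 0.5]
ft_force: [0.4, 0.1, 3.2]
grip_width: 0.279
```

{"fn": "step_arm", "kwargs": {"increments": [[0.015,0,0,-0.0012,0]]}}

```text
clock: 20.42
position: [0.5291, -0.0166, 0.1802]
ee_rot: [0.5, 0.5, -0.5, 0.5]
ft_force: [0.7, 0.2, 3.4]
grip_width: 0.283
```

{"fn": "step_arm", "kwargs": {"increments": [[0.015,0,0,-0.0012,0]]}}

```text
clock: 20.5
position: [0.5291, -0.0166, 0.179]
ee_rot: [0.5, 0.5, -0.5, 0.5]
ft_force: [1.1, -0.6, 4.9]
grip_width: 0.28
```

{"fn": "step_arm", "kwargs": {"increments": [[0.015,0,0,-0.0012,0]]}}

```text
clock: 20.58
position: [0.5291, -0.0166, 0.1779]
ee_rot: [0.5, 0.5, -0.5, 0.5]
ft_force: [1.2, -0.4, 7.4]
grip_width: 0.284
```

{"fn": "step_arm", "kwargs": {"increments": [[0.015,0,0,-0.0004,0],[0.015,0,0,0,0]]}}

```text
clock: 20.75
position: [0.5292, -0.0166, 0.1778]
ee_rot: [0.5, 0.5, -0.5, 0.5]
ft_force: [0.3, 0.4, 6.9]
grip_width: 0.282
```

{"fn": "step_arm", "kwargs": {"increments": [[0.015,0,0,-0.0005,0],[0.015,0,0,0,0]]}}

```text
clock: 20.92
position: [0.5294, -0.0166, 0.1777]
ee_rot: [0.5, 0.5, -0.5, 0.5]
ft_force: [0.4, 0.5, 9.0]
grip_width: 0.28
```

Bottomed out: the force is rising while the TCP stands still. Leaning in gradually.

{"fn": "step_arm", "kwargs": {"increments": [[0.015,0,0,-0.001,0],[0.015,0,0,0,0]]}}

```text
clock: 21.08
position: [0.5297, -0.0166, 0.1773]
ee_rot: [0.501, 0.499, -0.5, 0.5]
ft_force: [-1.8, -1.1, 14.6]
grip_width: 0.281
```

{"fn": "step_arm", "kwargs": {"increments": [[0.015,0,0,-0.0007,0],[0.015,0,0,0,0],[0.015,0,0,0,0]]}}

```text
clock: 21.33
position: [0.5299, -0.0166, 0.1771]
ee_rot: [0.501, 0.499, -0.5, 0.501]
ft_force: [-1.9, -0.2, 19.0]
grip_width: 0.283
```

About 19–20 N. Holding there for roughly 0.7 s.

{"fn": "step_arm", "kwargs": {"increments": [[0.015,0,0,0,0],[0.015,0,0,0,0],[0.015,0,0,0,0],[0.015,0,0,0,0],[0.015,0,0,0,0],[0.015,0,0,0,0]]}}

```text
clock: 21.83
position: [0.5299, -0.0166, 0.1771]
ee_rot: [0.501, 0.499, -0.5, 0.501]
ft_force: [-1.7, -0.2, 19.0]
grip_width: 0.283
```

Held. Drawing the rod straight out, then carrying it to the stand.

{"fn": "step_arm", "kwargs": {"increments": [[0.015,0,0,0.004,0],[0.015,0,0,0.008,0],[0.015,0,0,0.015,0],[0.015,0,0,0.015,0],[0.015,0,0,0.015,0],[0.015,0,0,0.02,0],[0.015,0,0,0.02,0],[0.015,0,0,0.015,0],[0.015,0,0,0.01,0],[0.015,0,0,0,0],[0.015,0,0,0,0]]}}

```text
clock: 22.75
position: [0.5288, -0.0166, 0.2967]
ee_rot: [-0.5, -0.5, 0.5, -0.5]
ft_force: [-0.8, -0.5, -1.1]
grip_width: 0.283
```

{"fn": "step_arm", "kwargs": {"increments": [[0.015,-0.001,0.015,0,0],[0.015,-0.001,0.025,0,0],[0.015,-0.001,0.03,0,0],[0.015,-0.001,0.03,0,0],[0.015,-0.001,0.03,0,0],[0.015,-0.001,0.03,0,0],[0.015,-0.001,0.03,0,0],[0.015,-0.001,0.03,0,0],[0.015,-0.001,0.025,0,0],[0.015,-0.001,0.015,0,0],[0.015,0,0.013,0,0],[0.015,0,0,0,0]]}}

```text
clock: 23.75
position: [0.5174, 0.2592, 0.2955]
ee_rot: [0.498, 0.502, -0.5, 0.5]
ft_force: [0.3, 0.5, -1.0]
grip_width: 0.28
```

{"fn": "step_arm", "kwargs": {"increments": [[0.015,0,0,0,0],[0.015,0,0,0,0]]}}

```text
clock: 23.92
position: [0.5191, 0.2553, 0.2964]
ee_rot: [-0.5, -0.5, 0.501, -0.5]
ft_force: [0.6, -0.2, -2.1]
grip_width: 0.278
```

```bash
cat >> h.py <<'E'
def rodcheck():
    o=monitor.get_obs(); T=o["position"]; print(T.round(4),o["ft_force"].round(2),o["grip_width"])
    w=camera("wrist"); s=camera("side"); summ(w,"rod_grip"); summ(w,"rod_stand"); summ(s,"rod_stand")
    for n,p in (("s",s),("w",w)):
        X=pts(p,p["range_z"]>0); Y=X[(abs(X[:,0]-T[0])<.05)&(abs(X[:,1]-T[1])<.05)&(X[:,2]>.04)&(X[:,2]<T[2])]
        for z in [.06]+list(np.arange(T[2]-.13,T[2],.015)):
            k=abs(Y[:,2]-z)<.005
            if k.sum()>5: print(n,round(z,3),k.sum(),Y[k].min(0).round(4)[:2],Y[k].max(0).round(4)[:2])
    return w,s
E
python3 - <<'E'
from h import *
w,s=rodcheck()
t=camera("top"); summ(t,"plug_mid"); summ(t,"column")
E
```

```text
[0.5191 0.2553 0.2964] [ 0.58 -0.18 -2.15] 0.27803879324103736
rod_grip 0.7 [271. 281.] med [0.517 0.262 0.363] ztop 0.373 topmid [0.5175 0.2547] span [0.025 0.026]
rod_stand 0.6 [165. 281.] med [0.518 0.258 0.059] ztop 0.061 topmid [0.5176 0.2574] span [0.081 0.083]
rod_stand 0.66 [184. 287.] med [0.516 0.229 0.051] ztop 0.062 topmid [0.518  0.2532] span [0.079 0.084]
s 0.06 303 [0.4759 0.2121] [0.5584 0.2969]
s 0.211 14 [0.5094 0.2422] [0.5268 0.2538]
s 0.226 22 [0.5094 0.2403] [0.5266 0.2513]
s 0.241 23 [0.5094 0.2385] [0.5265 0.2491]
s 0.256 21 [0.5096 0.2417] [0.5267 0.2508]
s 0.271 22 [0.5096 0.2415] [0.5266 0.2519]
s 0.286 23 [0.5099 0.2423] [0.5264 0.2498]
w 0.06 2143 [0.4744 0.214 ] [0.5586 0.2983]
w 0.211 30 [0.5078 0.2557] [0.5262 0.2633]
w 0.226 61 [0.507  0.2534] [0.5267 0.2634]
w 0.241 66 [0.5071 0.2532] [0.5269 0.2636]
w 0.256 86 [0.5074 0.2541] [0.527  0.2634]
w 0.271 102 [0.5075 0.2544] [0.5267 0.2637]
w 0.286 106 [0.5088 0.2584] [0.5254 0.2638]
column 0.58 [213. 300.] med [ 0.522 -0.014  0.015] ztop 0.162 topmid [ 0.5281 -0.0164] span [0.039 0.039]
column 0.5 [217. 340.] med [ 0.515 -0.124  0.031] ztop 0.04 topmid [ 0.5171 -0.1256] span [0.014 0.014]
```

{"fn": "step_arm", "kwargs": {"increments": [[0.015,-0.0007,0.002,-0.01,0],[0.015,0,0,-0.025,0],[0.015,0,0,-0.03,0],[0.015,0,0,-0.03,0],[0.015,0,0,-0.025,0],[0.015,0,0,-0.015,0],[0.015,0,0,-0.008,0],[0.015,0,0,0,0],[0.015,0,0,0,0]]}}

```text
clock: 25.07
position: [0.5184, 0.2586, 0.1547]
ee_rot: [0.5, 0.5, -0.5, 0.5]
ft_force: [0.3, 0.2, -0.9]
grip_width: 0.285
```

```bash
python3 - <<'E'
from h import *
rodcheck()
E
```

```text
[0.5184 0.2586 0.1547] [ 0.3   0.2  -0.94] 0.2852785992101572
rod_grip 0.86 [270. 280.] med [0.517 0.266 0.221] ztop 0.231 topmid [0.5167 0.2579] span [0.025 0.026]
rod_grip 0.62 [183. 280.] med [0.515 0.269 0.06 ] ztop 0.061 topmid [0.5168 0.2615] span [0.083 0.074]
rod_stand 0.91 [183. 282.] med [0.516 0.269 0.06 ] ztop 0.061 topmid [0.5167 0.2615] span [0.083 0.074]
rod_stand 0.95 [185. 290.] med [0.515 0.228 0.049] ztop 0.062 topmid [0.5168 0.252 ] span [0.082 0.082]
rod_stand 0.41 [286. 302.] med [ 0.514 -0.133  0.023] ztop 0.038 topmid [ 0.5152 -0.1271] span [0.015 0.016]
s 0.06 272 [0.4759 0.212 ] [0.5579 0.2956]
s 0.04 34 [0.4786 0.2126] [0.5576 0.2705]
s 0.055 172 [0.4758 0.2103] [0.5577 0.2879]
s 0.07 12 [0.5085 0.2467] [0.5278 0.2599]
s 0.085 17 [0.5087 0.2449] [0.5278 0.26  ]
s 0.1 23 [0.5088 0.2446] [0.5273 0.2559]
s 0.115 17 [0.5087 0.2463] [0.5274 0.2564]
s 0.13 22 [0.5088 0.245 ] [0.5275 0.2578]
s 0.145 21 [0.5088 0.2464] [0.5272 0.2556]
w 0.06 3824 [0.4748 0.2219] [0.5588 0.2981]
w 0.04 54 [0.4929 0.2504] [0.5592 0.2981]
w 0.055 2005 [0.4748 0.2219] [0.5588 0.2984]
w 0.07 28 [0.508  0.2619] [0.5245 0.2667]
w 0.085 58 [0.5065 0.2571] [0.5261 0.2666]
w 0.1 65 [0.5072 0.2579] [0.5263 0.2669]
w 0.115 87 [0.5069 0.2576] [0.5264 0.2668]
w 0.13 100 [0.5069 0.2584] [0.526 0.267]
w 0.145 107 [0.5081 0.2618] [0.5247 0.2672]
```

{"fn": "step_arm", "kwargs": {"increments": [[0.015,0,-0.0008,-0.005,0],[0.015,0,0,-0.005,0],[0.015,0,0,-0.005,0],[0.015,0,0,0,0]]}}

```text
clock: 25.65
position: [0.5178, 0.2571, 0.1379]
ee_rot: [-0.5, -0.5, 0.501, -0.5]
ft_force: [-0.2, 0.1, -1.5]
grip_width: 0.279
```

{"fn": "step_arm", "kwargs": {"increments": [[0.015,0,0,-0.008,0],[0.015,0,0,-0.01,0],[0.015,0,0,-0.01,0],[0.015,0,0,-0.008,0],[0.015,0,0,-0.005,0],[0.015,0,0,0,0]]}}

```text
clock: 26.15
position: [0.5176, 0.2572, 0.0967]
ee_rot: [-0.499, -0.5, 0.501, -0.5]
ft_force: [-1.2, 0.5, -1.7]
grip_width: 0.283
```

Going smoothly in. Last 2–3 mm, then release and back off.

{"fn": "step_arm", "kwargs": {"increments": [[0.015,0,0,-0.001,0],[0.015,0,0,-0.001,0],[0.015,0,0,0,0]]}}

```text
clock: 26.4
position: [0.5186, 0.2577, 0.0966]
ee_rot: [0.5, 0.5, -0.5, 0.5]
ft_force: [-0.4, -0.5, -1.5]
grip_width: 0.28
```

{"fn": "step_arm", "kwargs": {"increments": [[0.03,0,0,0,0],[0.045,0,0,0,0],[0.06,0,0,0,0],[0.06,0,0,0,0],[0.06,0,0,0.02,0],[0.06,0,0,0.03,0],[0.06,0,0,0.035,0],[0.06,0,0,0.035,0],[0.06,0,0,0.035,0],[0.06,0,0,0,0]]}}

```text
clock: 27.23
position: [0.5204, 0.2595, 0.2587]
ee_rot: [0.503, 0.499, -0.497, 0.501]
ft_force: [0.1, 0.8, -0.5]
grip_width: 0.706
```

{"fn": "step_arm", "kwargs": {"increments": [[0.06,0,-0.03,0,0],[0.06,0,-0.035,0,0],[0.06,0,-0.035,0,0],[0.06,0,0,0,0],[0.06,0,0,0,0],[0.06,0,0,0,0]]}}

```text
clock: 27.73
position: [0.5184, 0.158, 0.2515]
ee_rot: [0.5, 0.5, -0.5, 0.5]
ft_force: [-0.3, 0.7, 0.4]
grip_width: 0.7
```

```bash
python3 - <<'E'
from h import *
o=monitor.get_obs(); print(o["clock"],o["position"].round(4),o["ft_force"].round(2))
w=camera("wrist"); s=camera("side"); t=camera("top")
for p in (w,s): print("-"); summ(p,"rod_grip"); summ(p,"rod_stand")
print("top"); 
for q in ("plug_mid","column","disc","vial","weight","jar","beaker","wash_bottle"): summ(t,q)
X=pts(t,t["range_z"]>0); Y=X[((X[:,0]-.5283)**2+(X[:,1]+.0165)**2)<.009**2]; print("bore depths",np.percentile(Y[:,2],[5,50,95]).round(3))
cv2.imwrite("pics/end.png",np.vstack([cv2.resize(w["color"][:,:,::-1],(400,300)),cv2.resize(s["color"][150:270,240:400,::-1],(400,300),interpolation=cv2.INTER_CUBIC)]))
E
```

```text
27.7333 [0.5184 0.158  0.2515] [-0.25  0.73  0.4 ]
-
rod_grip 0.65 [ 89. 280.] med [0.516 0.253 0.169] ztop 0.171 topmid [0.516  0.2557] span [0.025 0.025]
-
rod_grip 0.6 [162. 292.] med [0.517 0.247 0.125] ztop 0.171 topmid [0.5168 0.2528] span [0.021 0.027]
rod_stand 0.98 [186. 290.] med [0.515 0.228 0.051] ztop 0.062 topmid [0.5168 0.254 ] span [0.082 0.084]
top
plug_mid 0.21 [215. 342.] med [ 0.516 -0.124  0.024] ztop 0.04 topmid [ 0.5156 -0.125 ] span [0.012 0.014]
column 0.61 [216. 302.] med [ 0.522 -0.014  0.015] ztop 0.161 topmid [ 0.5282 -0.0164] span [0.039 0.039]
disc 0.44 [200. 364.] med [ 0.562 -0.192  0.011] ztop 0.017 topmid [ 0.5619 -0.191 ] span [0.006 0.007]
disc 0.2 [231. 436.] med [ 0.458 -0.387  0.067] ztop 0.075 topmid [ 0.4599 -0.395 ] span [0.044 0.045]
weight 0.65 [218. 342.] med [ 0.515 -0.124  0.024] ztop 0.04 topmid [ 0.5156 -0.125 ] span [0.012 0.014]
jar 0.55 [231. 436.] med [ 0.458 -0.385  0.067] ztop 0.075 topmid [ 0.4599 -0.3944] span [0.044 0.044]
wash_bottle 0.56 [212. 137.] med [0.524 0.434 0.111] ztop 0.172 topmid [0.5285 0.4466] span [0.026 0.028]
bore depths [0.086 0.089 0.093]
```

View pics/end.png

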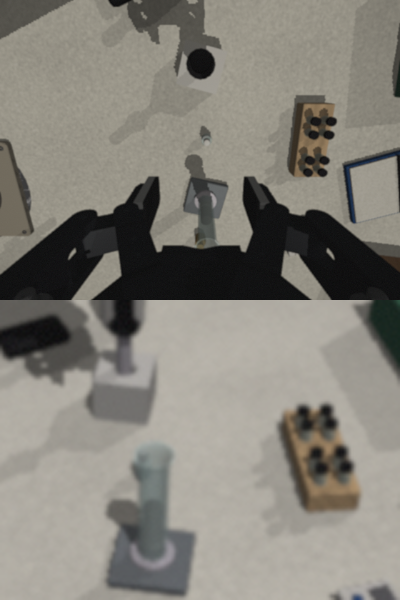

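The picture shows the rod upright in its stand at (200,62) and the column standing clear. The rod top is at z=0.171, as at the start, and the plug top is at z=0.089 in the bore. Handing in.

```bash
python3 -c "
from h import *
print(ticket.hand_in())"
```

```text
the job is handed in; nothing more can be done
None
```

The plug is packed home in the column and the rod is back in its stand; I handed the job in at about 28 s of the 67 s allowed. The hand-in gave no verdict.

**What I did:** I put the plug in the mouth and let it drop onto the frit. With the rod I pushed it down about 30 mm by feel to a hard stop. I held about 19 N by the wrist reading, or roughly 20.5 N allowing for the rod's weight, for about 0.7 s. I then drew the rod out and returned it.

**Last checks:**
- **Plug:** its top is at z≈0.089, about 71 mm below the mouth, so its centre is about 91 mm below. This agrees with the depth the rod reached. The last picture's detector did not pick out the plug itself, so this comes from depth readings in the bore.
- **Rod:** upright and on the hole's axis to within camera error, with its top at z=0.171, the same as before I took it.
- **Gripper:** open and clear of everything.
- **Bystanders:** disc, weight, jar and wash bottle are where they started. The beaker and vial did not show up in the last detection, but the arm did not go near them at low height.

**What disagreed:** the first grasp closed on nothing. The cameras showed the real fingertips about 36–44 mm higher than the reported TCP, and I used the camera values for heights from then on.

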